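# Load and clamp the shaker tray

### The arm

A 6-joint arm with a two-finger parallel gripper is mounted at the origin on the work surface. World frame = base frame: x ahead of the robot, y to its left, z up, the work surface at z = 0. Lengths are in m, angles in degrees, forces in N, time in s.
With the tool pointing down it reaches from about 0.35 to 0.775 m from the base axis. Payload 5.5 kg.
Tool frame: the origin (TCP) lies between the finger pads; the fingertips stand 22 mm ahead of it and the grasp point (between the pads) lies 3 mm ahead of it; z points along the fingers, y is the direction in which the jaws open and shut (so a half turn about z gives the same grasp; the last joint's range is limited). The gripper opens to 85 mm and grips with 20 to 120 N. Pads are 22 mm wide; open, the fingers measure 114 mm over their backs; the gripper's body (76 mm by 85 mm) begins 54 mm behind the grasp point. The pads swing forward as they close: fully open they stand 13 mm farther back than shut.
Start: joints at [65.111, 17.945, 2.641, 74.691, 0, 82.002], TCP at [0.167, 0.55, 0.253] pointing down, gripper open.
Joint ranges: [-158.12, 158.12], [-49.38, 96.58], [-58.88, 72.47], [-126.05, 133.96], [-84.25, 85.87], [-180, 180]. Speed limits (degrees/s): [147.25, 147.25, 180, 180, 180, 180].

### API

Orientations are given as [roll, pitch, yaw] about the fixed x, y, z axes, in that order (R = Rz(yaw) Ry(pitch) Rx(roll)).
In Python, from station import move_ptp, line_to, set_joints, grip, sleep, ik, capture, camera_model, PlanningError, close_job, get_t, get_joints, get_qd, get_joint_torque, get_eef_pos, get_ee_rot, get_force, get_torque, get_finger_gap gives the robot as it stands. Calls block until the motion is done:
- move_ptp(position, orientation): joint-space move of the TCP to a pose.
- line_to(position, attitude=None, feed=0.15, contact_N=None): straight line of the TCP; attitude=None keeps the orientation; feed is the mean speed in m/s. With contact_N (N) it stops when the force on the tool has changed by that much, and returns True; else False.
- set_joints(angles): joint-space move.
- grip(opening): finger opening in m; the grip force is fixed at half the most; returns when the fingers have stopped.
- sleep(seconds).
- ik(position, orientation): joint angles nearest the present ones, or None.
- capture(name): name is "scene" or "top" or "wrist"; returns (picture, depth): 400x640x3 uint8, red, green, blue; 400x640 float32, m along the optical axis (not along the pixel's ray), 0 where there is no reading.
- camera_model(name): a dict with "fx", "fy", "cx", "cy" (pixels), "xyz" and "rotation" of the camera in the world; the wrist camera has in their place "hand_eye" (4x4, takes a point from camera to tool coordinates, whose origin is the TCP and whose axes are the flange's). Camera axes: x right, y up, looking along -z (the intrinsics and any distortion apply to the point x, -y, -z); pixel columns grow to the right and rows downward; lengths in m; the calibration is good to about 2 mm. A picture is of the moment at which its call begins: read the wrist's pose just before it. camera_model takes no time and is no camera call.
A pose or a line that the arm cannot do raises PlanningError and nothing moves.
- close_job(): hands the job in, once; it reports no verdict.
Readings, each from a call of its own:
- get_t(): time.
- get_joints(): joint angles.
- get_qd(): joint speeds.
- get_joint_torque(): joint torques, N m.
- get_eef_pos(): TCP position.
- get_ee_rot(): TCP orientation.
- get_force(): force on the tool from outside, world axes, zero at the start.
- get_torque(): the same for the moment, N m.
- get_finger_gap(): finger opening in m.
Only numpy, scipy, OpenCV 4.12 (cv2) and the standard library are available. Lean on these libraries where they do the work, as an engineer would, in place of code of your own. Each camera call takes 0.05 s, during which the arm holds its last target.

### The job

Get the shaker ready: first slide the empty tray along the plate, without lifting it, from the park mark to the clamp mark so that it sits squarely inside the corner lines. Then lift every vial carrier up off its hook on the drip stand and stand each upright in a tray compartment of its own, and only when all are loaded push the toggle clamp's handle fully down so that its pad holds the tray by its ledge. Do not disturb the jug, the wash bottle or the beaker.

Things in the scene. Friction and masses are not known exactly. Their poses are not given: they have to be found in the camera images.
- shaker_plate: fixed dark steel shaker plate lying on the bench, 260 mm (x) by 550 mm (y), top 30 mm above the bench. Origin: bench level, below the middle of the clamp mark. Its y axis runs from the clamp mark towards the park mark, a second such square 170 mm away; the plate spans y -228 to +322 mm and x -130 to +130 mm.
- clamp_mark (a point): middle of the clamp mark on the plate's top: white corner lines that frame a 172 mm square, the one next to the toggle clamp. Axes as the plate's.
- tray: white plastic tray, 170 x 170 mm, 25 mm high, 0.5 kg, walls 5 mm, floor 5 mm; two crossed dividers make four compartments, 77 x 77 mm, centres at x, y = +-41 mm from the origin. Origin: centre of its underside. A bar handle is on its +y side, and on its -y side, towards the clamp, a flat ledge (70 mm along x, y -84 to -116 mm, top 22 mm up).
- tray_handle (a point): middle of the tray's steel bar handle: along the tray's x, 80 mm long, 12 mm thick (y), 14 mm high (z), centre 42 mm above the tray's underside and 36 mm outside the wall (121 mm from the tray's origin along its +y); fingers fit on both sides of its middle 60 mm
- drip_stand: fixed steel drip stand, back rail along its y at 55 mm behind the hooks (its +x), rail top 146 mm above the bench, feet plate 380 x 70 mm from x 31 to 101 mm. Four upturned hooks along y, 95 mm apart, point to its -x (towards the robot). Origin: bench level under the middle of the row of hook seats.
- hook1 (a point): lowest point of one hook's seat (top of its 8 mm wire), 156 mm above the bench. The hook's tip, on the robot's side, rises 18 mm above the seat 20 mm away along the stand's -x, so a carrier must go up 25 to 45 mm to come off towards the stand's -x.
- hook2 (a point): lowest point of one hook's seat (top of its 8 mm wire), 156 mm above the bench. The hook's tip, on the robot's side, rises 18 mm above the seat 20 mm away along the stand's -x, so a carrier must go up 25 to 45 mm to come off towards the stand's -x.
- hook3 (a point): lowest point of one hook's seat (top of its 8 mm wire), 156 mm above the bench. The hook's tip, on the robot's side, rises 18 mm above the seat 20 mm away along the stand's -x, so a carrier must go up 25 to 45 mm to come off towards the stand's -x.
- hook4 (a point): lowest point of one hook's seat (top of its 8 mm wire), 156 mm above the bench. The hook's tip, on the robot's side, rises 18 mm above the seat 20 mm away along the stand's -x, so a carrier must go up 25 to 45 mm to come off towards the stand's -x.
- carrier1: vial carrier (absent in some runs), 0.16 kg, heavy at the base: steel base 56 (x) by 60 mm (y) with 4 capped amber vials, solid to 44 mm up; above it a stiff bail: posts at y +-26 mm, round 8 mm cross bar along y, centre 110 mm up. Origin: centre of its underside. It starts hanging by the bar on a hook, underside 50 mm above the bench, swinging a little.
- carrier2: vial carrier (absent in some runs), 0.16 kg, heavy at the base: steel base 56 (x) by 60 mm (y) with 4 capped amber vials, solid to 44 mm up; above it a stiff bail: posts at y +-26 mm, round 8 mm cross bar along y, centre 110 mm up. Origin: centre of its underside. It starts hanging by the bar on a hook, underside 50 mm above the bench, swinging a little.
- carrier3: vial carrier (absent in some runs), 0.16 kg, heavy at the base: steel base 56 (x) by 60 mm (y) with 4 capped amber vials, solid to 44 mm up; above it a stiff bail: posts at y +-26 mm, round 8 mm cross bar along y, centre 110 mm up. Origin: centre of its underside. It starts hanging by the bar on a hook, underside 50 mm above the bench, swinging a little.
- carrier4: vial carrier (absent in some runs), 0.16 kg, heavy at the base: steel base 56 (x) by 60 mm (y) with 4 capped amber vials, solid to 44 mm up; above it a stiff bail: posts at y +-26 mm, round 8 mm cross bar along y, centre 110 mm up. Origin: centre of its underside. It starts hanging by the bar on a hook, underside 50 mm above the bench, swinging a little.
- carrier1_tab (a point): grip point on that carrier's white tab, 144 mm above the carrier's underside; the tab stands on a short neck over the middle of the cross bar: 12 mm thick (carrier y), 26 mm wide (x), from 128 to 162 mm up
- carrier2_tab (a point): grip point on that carrier's white tab, 144 mm above the carrier's underside; the tab stands on a short neck over the middle of the cross bar: 12 mm thick (carrier y), 26 mm wide (x), from 128 to 162 mm up
- carrier3_tab (a point): grip point on that carrier's white tab, 144 mm above the carrier's underside; the tab stands on a short neck over the middle of the cross bar: 12 mm thick (carrier y), 26 mm wide (x), from 128 to 162 mm up
- carrier4_tab (a point): grip point on that carrier's white tab, 144 mm above the carrier's underside; the tab stands on a short neck over the middle of the cross bar: 12 mm thick (carrier y), 26 mm wide (x), from 128 to 162 mm up
- clamp_handle (a joint): toggle clamp handle, rad: 0 = open, handle up 72 degrees above level, leaning to the plate's -y; grows as it is pushed down and outwards to 1.25 = fully down, level, pointing to the plate's -y. The pad comes down with it; a little stiffer from 0.9, over centre at 1.08, then it stays down by itself. About 2 to 5 N at the grip. It stays where it is left.
- clamp_pivot (a point): axis of the clamp handle's hinge (parallel to the plate's x), 199 mm from the clamp mark along the plate's -y, 85 mm above the bench
- handle_grip (a point): point on the axis of the handle's black round rubber grip (20 mm thick), 80 mm from the pivot; the grip runs from 30 to 100 mm from the pivot
- pad_face (a point): underside of the clamp's spring-loaded rubber pad (18 mm across); with the handle down it presses on the tray's ledge 104 mm from the clamp mark along the plate's -y
- jug: white plastic jug, 100 mm across, 140 mm high, with a side handle, to be left alone. Origin: centre of its underside.
- wash_bottle: white wash bottle, 64 mm across, 185 mm high with its spout, to be left alone. Origin: centre of its underside.
- beaker: small glass beaker, 68 mm across, 85 mm high, to be left alone. Origin: centre of its underside.
Things that resemble listed ones, but are neither listed nor needed, are in the scene too. Leave any pink or red look-alike of the carrier4 alone.

How it is judged:
By the outcome, as a careful person would: the job done as asked, in the order asked, and still so for the second after the job is handed in, with the robot touching nothing.
Of carrier1, carrier2, carrier3, carrier4 only 3 to 4 are there at a start; the rules pass over those that are not, and their reading is None.
At some moment in a run one of tray may be knocked a few centimetres aside while the robot is not near it.
Once in a run the grip may slacken for a moment while it holds something.
It also fails if it takes over 210 s, if anything falls off the work surface, if the arm or the gripper's body presses on something with over 40 N, if the wrist force passes 120 N, or if a joint passes its speed limit or range.

## Working session

There is one attempt and no reset: what is moved stays moved. The work goes in short steps, each a Python script; the robot and the scene stay as the last script left them, time stands still between calls to the robot, and variables do not carry over. Pictures are saved under pics/ and viewed, and the job is handed in when it is done.

```bash
ls; mkdir -p pics
cat > h.py <<'E'
import numpy as np, cv2
from station import *
def save(n,img): cv2.imwrite(f'pics/{n}.png',cv2.cvtColor(img,cv2.COLOR_RGB2BGR))
def Rrpy(r):
    from scipy.spatial.transform import Rotation as R
    return R.from_euler('xyz',r,degrees=True).as_matrix()
E
python3 - <<'E'
from h import *
print(get_t(),get_eef_pos(),get_ee_rot(),get_finger_gap())
for n in ('scene','top','wrist'):
    p,d=capture(n); save(n+'0',p); np.savez(f'/tmp/{n}0.npz',p=p,d=d); print(n,camera_model(n))
E
```

```text
pics
0.0 [0.16686855 0.54976543 0.2524094 ] [-1.79896594e+02 -1.65069545e-02  1.63106981e+02] 0.08527701688654828
scene {'fx': 461.69258672334394, 'fy': 461.69258672334394, 'cx': 318.9160102471577, 'cy': 199.89644802928433, 'xyz': array([1.3808401 , 0.25346251, 1.15451325]), 'rotation': array([ 40.52884859,   0.25191734, 109.58585811])}
top {'fx': 362.89077606926566, 'fy': 362.89077606926566, 'cx': 317.92398131282505, 'cy': 200.10051659213894, 'xyz': array([ 0.48189278, -0.02385563,  1.2722725 ]), 'rotation': array([  3.53660541,  -0.799192  , -89.14543909])}
wrist {'fx': 294.27510543246484, 'fy': 294.27510543246484, 'cx': 314.9404980552343, 'cy': 200.97185439731183, 'hand_eye': array([[ 8.24193468e-04,  9.57205677e-01,  2.89407346e-01,
         7.26673955e-02],
       [ 9.99999605e-01, -6.92720503e-04, -5.56714079e-04,
         1.68930590e-03],
       [-3.32411475e-04,  2.89407691e-01, -9.57205870e-01,
        -1.21401401e-01],
       [ 0.00000000e+00,  0.00000000e+00,  0.00000000e+00,
         1.00000000e+00]])}
```

View pics/scene0.png

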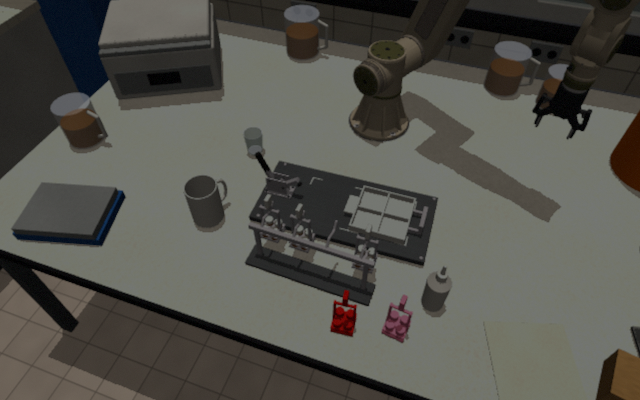

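View pics/top0.png

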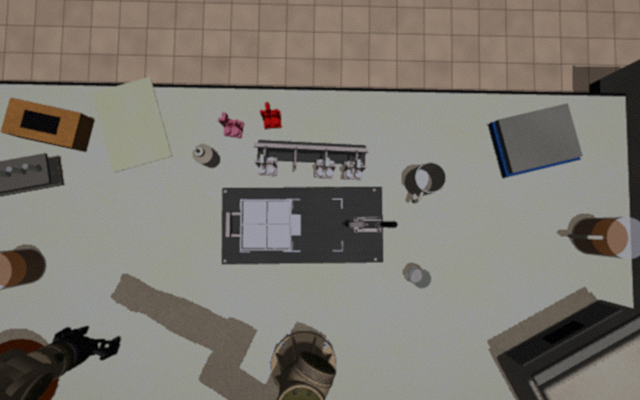

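View pics/wrist0.png

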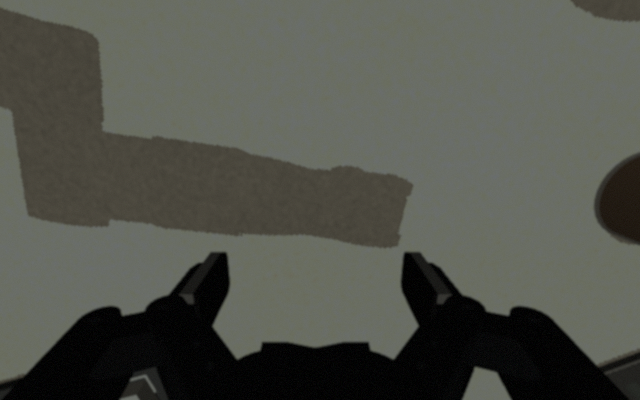

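```bash
cat >> h.py <<'E'
def cam_T(n,wp=None,wr=None):
    m=camera_model(n); T=np.eye(4)
    if n=='wrist':
        T[:3,:3]=Rrpy(wr);T[:3,3]=wp
        return m,T@m['hand_eye']
    T[:3,:3]=Rrpy(m['rotation']);T[:3,3]=m['xyz'];return m,T
def ray(m,T,u,v):
    d=np.array([(u-m['cx'])/m['fx'],-(v-m['cy'])/m['fy'],-1.]); return T[:3,3],T[:3,:3]@d
def onz(m,T,u,v,z):
    o,d=ray(m,T,u,v); return o+d*(z-o[2])/d[2]
def cloud(m,T,dep):
    v,u=np.mgrid[:400,:640]
    P=np.stack([(u-m['cx'])/m['fx']*dep,-(v-m['cy'])/m['fy']*dep,-dep],-1)
    W=P@T[:3,:3].T+T[:3,3]; W[dep<=0]=np.nan; return W
E
python3 - <<'E'
from h import *
p=np.load('/tmp/top0.npz')['p']
c=p[120:280,200:440]; save('topcrop',np.clip(cv2.resize(c,None,fx=3.3,fy=3.3,interpolation=cv2.INTER_CUBIC).astype(float)*1.5,0,255).astype(np.uint8))
p=np.load('/tmp/scene0.npz')['p']
c=p[150:310,235:445]; save('scenecrop',np.clip(cv2.resize(c,None,fx=3.7,fy=3.7,interpolation=cv2.INTER_CUBIC).astype(float)*1.5,0,255).astype(np.uint8))
m,T=cam_T('top'); d=np.load('/tmp/top0.npz')['d']
W=cloud(m,T,d)
print('plate z',np.nanmedian(W[205:250,310:335,2]))
for u,v in [(222,188),(382,187),(222,264),(383,263)]: print(onz(m,T,u,v,0.03))
E
```

```text
plate z 0.02974131296578153
[0.59525767 0.28906839 0.03      ]
[ 0.60764143 -0.2601839   0.03      ]
[0.33738789 0.28103032 0.03      ]
[ 0.34803871 -0.26463189  0.03      ]
```

View pics/topcrop.png

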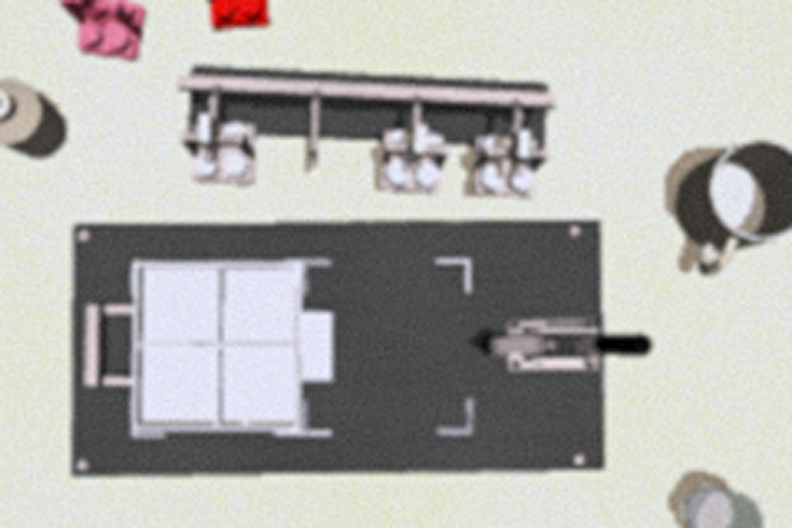

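View pics/scenecrop.png

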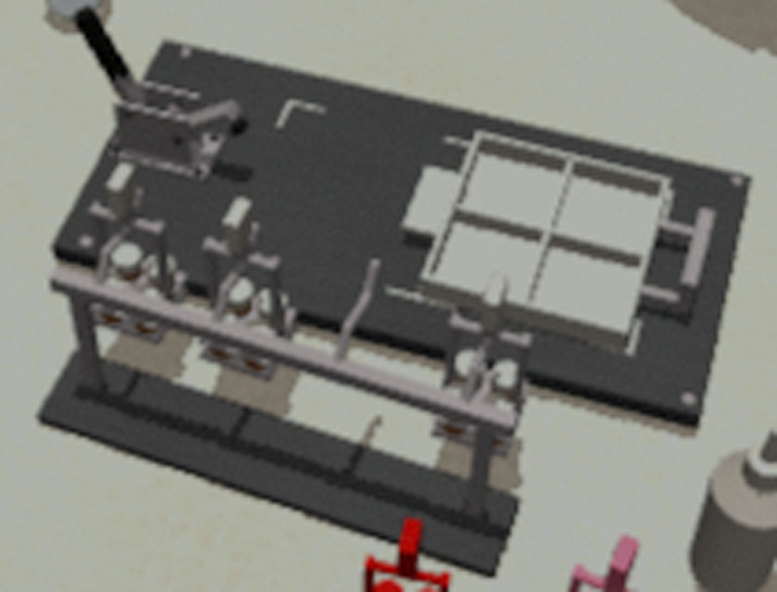

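```bash
cat >> h.py <<'E'
def wshot(name):
    wp,wr=get_eef_pos(),get_ee_rot(); p,d=capture('wrist')
    save(name,np.clip(p.astype(float)*1.5,0,255).astype(np.uint8)); np.savez(f'/tmp/{name}.npz',p=p,d=d,wp=wp,wr=wr)
    return p,d,*cam_T('wrist',wp,wr)
def lw(name):
    f=np.load(f'/tmp/{name}.npz'); return f['p'],f['d'],*cam_T('wrist',f['wp'],f['wr'])
E
python3 - <<'E'
from h import *
move_ptp([0.53,0.08,0.36],[180,0,1.2]); print(get_t(),get_eef_pos(),get_ee_rot(),get_joints())
wshot('w1')
move_ptp([0.60,0.03,0.40],[180,0,0]); print(get_t())
wshot('w2')
E
```

```text
2.3083 [0.52983093 0.08065544 0.35986572] [-1.79987436e+02  1.59389281e-02  1.27844056e+00] [6.44558071e-02 1.32439491e+01 1.11577333e+01 8.79299857e+01
 1.22233292e-02 1.78786015e+02]
2.825
```

View pics/w1.png

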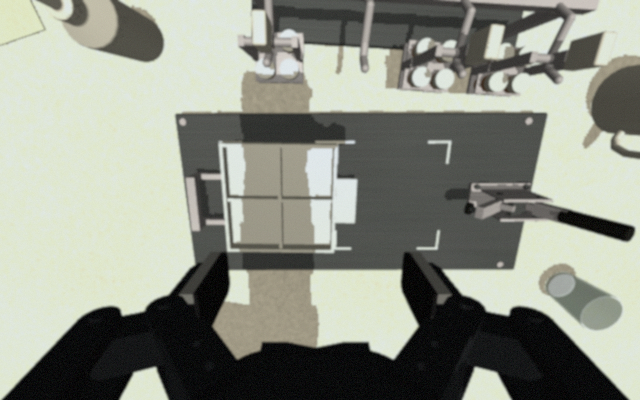

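View pics/w2.png

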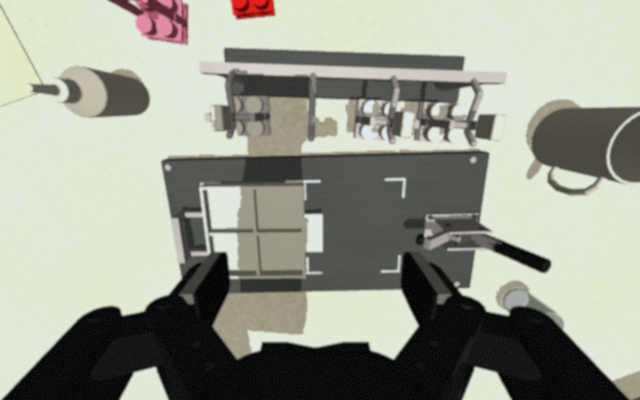

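Run:
```python
from h import *
p=cv2.imread('pics/w1.png')
cv2.imwrite('pics/c1.png',cv2.resize(p[95:285,165:365],None,fx=4,fy=3.1,interpolation=cv2.INTER_CUBIC)[:600])
cv2.imwrite('pics/c2.png',cv2.resize(p[95:285,360:560],None,fx=4,fy=3.1,interpolation=cv2.INTER_CUBIC)[:600])
```

```text
(no output)
```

View pics/c1.png

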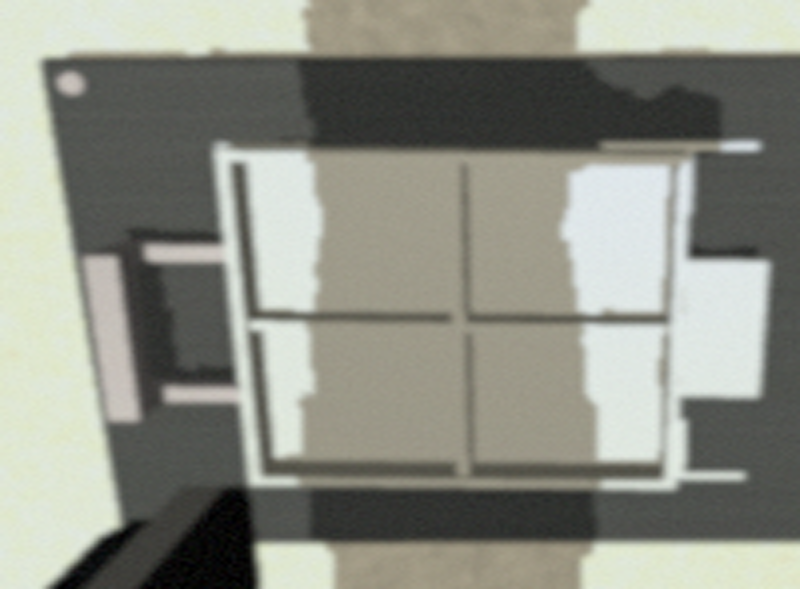

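View pics/c2.png

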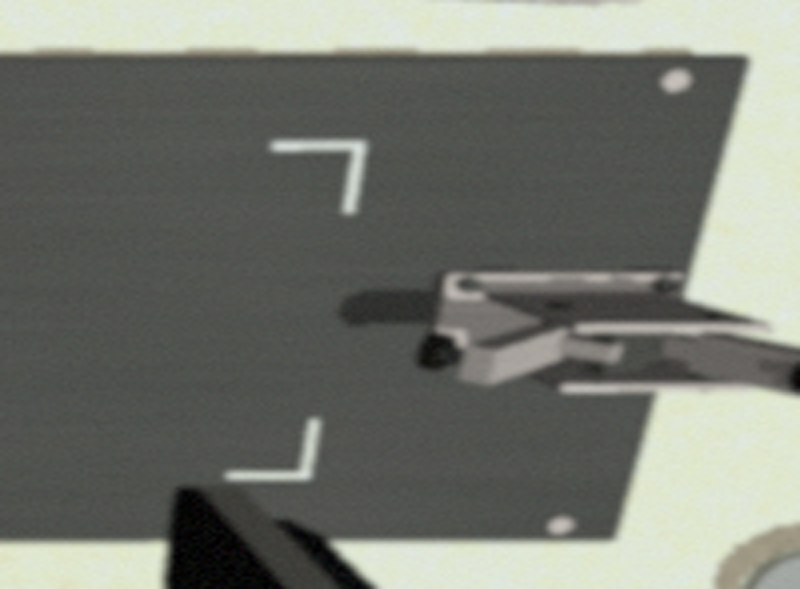

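Run:
```python
from h import *
p,d,m,T=lw('w1')
a=lambda x,y:(165+x/4,95+y/3.1); b=lambda x,y:(360+x/4,95+y/3.1)
pl=[onz(m,T,*q,.03)[:2] for q in (a(43,60),b(749,57),b(614,541))]; print('plate',pl)
U,R,L=pl[0],pl[1],pl[2]
print('len',np.linalg.norm(U-R),np.linalg.norm(R-L),'yaw',np.degrees(np.arctan2(-(U-R)[0],(U-R)[1])),np.degrees(np.arctan2((R-L)[1],(R-L)[0])))
cu,cl=[onz(m,T,*q,.03)[:2] for q in (b(356,152),b(304,472))]; print('mark',cu,cl,np.linalg.norm(cu-cl),np.degrees(np.arctan2((cu-cl)[1],(cu-cl)[0])))
tr=[onz(m,T,*a(*q),.055)[:2] for q in ((214,145),(695,150),(678,490),(251,487))]; print('tray',tr,np.mean(tr,0))
for i in range(4): e=tr[(i+1)%4]-tr[i];print(np.linalg.norm(e),np.degrees(np.arctan2(e[1],e[0])))
hb=[onz(m,T,*a(*q),.079)[:2] for q in ((84,255),(122,255),(140,420),(107,420))]; print('bar',hb,np.mean(hb,0))
ps=[onz(m,T,*q,.03)[:2] for q in (a(70,83),b(676,82),b(560,526))];print('screws',ps)
W=cloud(m,T,d); print('tray wall z',np.nanmedian(W[140:144,230:330,2]), 'plate', np.nanmedian(W[130:150,370:420],(0,1)))
```

```text
plate [array([0.59670918, 0.28857554]), array([ 0.61070906, -0.25731832]), array([ 0.35284729, -0.26431422])]
len 0.5460733500834541 0.2579566520621735 yaw 1.4690728309463434 1.5540771221039424
mark [ 0.56307369 -0.11999181] [ 0.39169506 -0.12479257] 0.17144585547343094 1.6045855627618766
tray [array([0.56095746, 0.22050489]), array([0.56267091, 0.04886064]), array([0.38955839, 0.04758268]), array([0.38725599, 0.21825062])] [0.47511069 0.13379971]
0.17165279940949604 -89.42806020142073
0.1731172336952254 -179.57703594412095
0.1706834740510895 90.77290313122876
0.17371609378986252 0.7435313394643804
bar [array([0.51356125, 0.26164528]), array([0.51386999, 0.24839319]), array([0.43379027, 0.2493537 ]), array([0.43350522, 0.26151456])] [0.47368168 0.25522668]
screws [array([0.58636186, 0.27977843]), array([ 0.59870613, -0.23321375]), array([ 0.36158861, -0.2391406 ])]
tray wall z 0.031790101726221404 plate [ 0.56792954 -0.03666348  0.0304381 ]
```

Run:
```python
from h import *
grip(0.034); 
print(get_finger_gap())
move_ptp([0.4738,0.2552,0.16],[180,0,180.5])
print(line_to([0.4738,0.2552,0.077],feed=0.12,contact_N=8), get_force(), get_joints()[5])
grip(0.0); print(get_finger_gap(),get_force(),get_eef_pos(),get_t())
line_to([0.4719,0.0846,0.077],[180,0,181.53],feed=0.07)
print(get_finger_gap(),get_force(),get_eef_pos(),get_ee_rot(),get_t())
wshot('w3')
```

```text
0.03416490179127929
False [0.05040125 0.21828275 0.09794977] 19.261043746469138
0.010968093357011014 [-0.49539199 -0.90171042  6.12263295] [0.4746728  0.25546473 0.07818759] 6.9083
0.010571620780388546 [-0.66030068  4.65989612  6.77717835] [0.47306181 0.08566253 0.07818328] [ 1.79857222e+02  1.69511315e-01 -1.78424695e+02] 9.4917
```

View pics/w3.png

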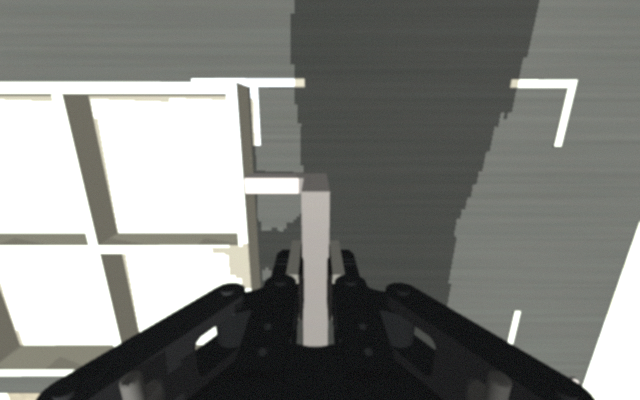

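Run:
```python
from h import *
grip(0.034); print(get_force())
line_to([0.4719,0.0846,0.16],feed=0.2)
move_ptp([0.42,0.05,0.34],[180,0,181.5]); wshot('w4'); print(get_t())
p=cv2.imread('pics/w4.png');
```

```text
[0.48984328 0.21773287 0.34575359]
11.2917
```

View pics/w4.png

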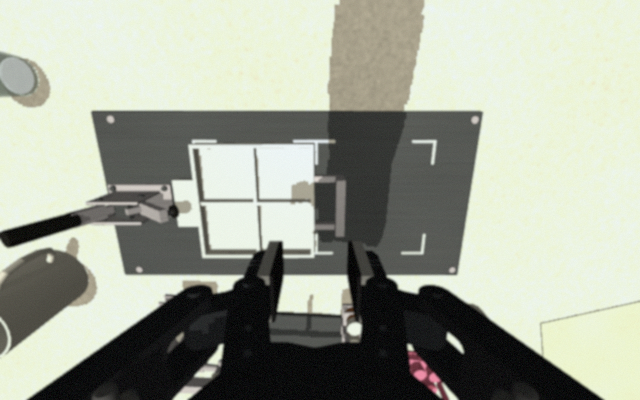

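Run:
```python
from h import *
p=cv2.imread('pics/w4.png'); cv2.imwrite('pics/c4.png',cv2.resize(p[130:270,180:345],None,fx=4,fy=4,interpolation=cv2.INTER_CUBIC))
```

```text
(no output)
```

View pics/c4.png

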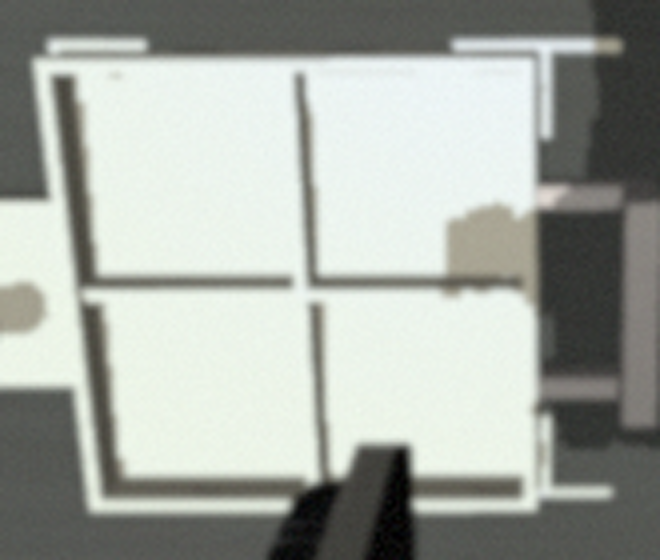

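Run:
```python
from h import *
p=cv2.imread('pics/w4.png'); 
A=cv2.resize(p[100:140,80:160],None,fx=4,fy=4,interpolation=cv2.INTER_CUBIC);B=cv2.resize(p[100:140,420:500],None,fx=4,fy=4,interpolation=cv2.INTER_CUBIC)
C=cv2.resize(p[250:290,110:190],None,fx=4,fy=4,interpolation=cv2.INTER_CUBIC);D=cv2.resize(p[250:290,420:500],None,fx=4,fy=4,interpolation=cv2.INTER_CUBIC)
cv2.imwrite('pics/c4b.png',np.vstack([np.hstack([A,B]),np.hstack([C,D])]))
```

```text
(no output)
```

View pics/c4b.png

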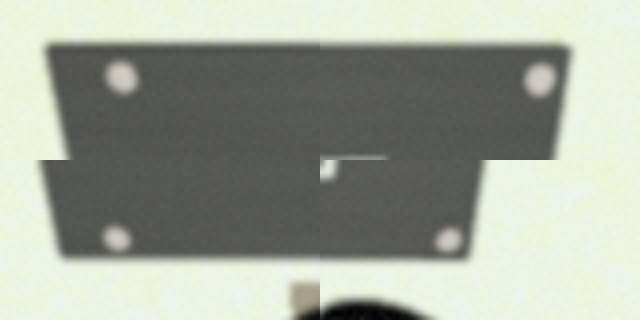

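```bash
cat >> h.py <<'E'
def plateframe(pc,m,T):
    # pc: px of plate corners in order (x-,y-),(x-,y+),(x+,y-),(x+,y+); returns origin,yaw
    W=np.array([onz(m,T,*q,.03)[:2] for q in pc]); M=np.array([[-.13,-.228],[-.13,.322],[.13,-.228],[.13,.322]])
    return fit2(M,W)
def fit2(M,W):
    a=M-M.mean(0);b=W-W.mean(0)
    th=np.arctan2((a[:,0]*b[:,1]-a[:,1]*b[:,0]).sum(),(a*b).sum()); R=np.array([[np.cos(th),-np.sin(th)],[np.sin(th),np.cos(th)]])
    t=W.mean(0)-R@M.mean(0); res=(W-t)@R-M; return t,np.degrees(th),res
E
python3 - <<'E'
from h import *
p,d,m,T=lw('w4'); np.set_printoptions(precision=4,suppress=True)
t,y,r=plateframe([(91.5,111.25),(483,111.5),(125.5,274.5),(457,274.75)],m,T); print('plate',t,y,r.tolist())
c=lambda x,y:(180+x/4,130+y/4)
W=np.array([onz(m,T,*c(*q),.055)[:2] for q in((34,60),(538,57),(92,512),(538,512))])
M=np.array([[-1,-1],[-1,1],[1,-1],[1,1]])*.085
tt,ty,tr=fit2(M,W); print('tray',tt,ty,tr.tolist())
R=Rrpy([0,0,y])[:2,:2]; print('tray in plate',R.T@(tt-t)*1e3,ty-y)
for q in((100,52),(480,52),(553,100),(550,450),(600,488),(614,498)): print(q,R.T@(onz(m,T,*c(*q),.03)[:2]-t)*1e3)
E
```

```text
plate [ 0.477  -0.0325] 1.4744009009274346 [[0.0014622351954905466, 0.0017029822350978496], [0.0012149994775240425, -0.001616739327449379], [-0.001421465820965806, 0.0018813748152076704], [-0.0012557688520487276, -0.001967617722856141]]
tray [ 0.4769 -0.0327] 1.6985256799678228 [[-2.8707496997432136e-05, -0.0005373479982016954], [-0.0005307883446802331, 0.0005078576859355172], [-7.828152687322509e-07, 8.317346453247387e-05], [0.0005602786569463974, -5.3683152266323364e-05]]
tray in plate [-0.0547 -0.2151] 0.2241247790403882
(100, 52) [-85.0091 -72.5887]
(480, 52) [-85.1425  64.0775]
(553, 100) [-67.9458  90.4143]
(550, 450) [70.9307 89.8164]
(600, 488) [ 87.5681 109.9734]
(614, 498) [ 92.003  115.6862]
```

Run:
```python
from h import *
np.set_printoptions(precision=4,suppress=True)
p,d,m,T=lw('w2'); W=cloud(m,T,d)
ok=(W[...,2]>.168)&(W[...,2]<.23)&(W[...,0]>.5)&(W[...,0]<.85)&(W[...,1]>-.28)&(W[...,1]<.3)
n,l,s,c=cv2.connectedComponentsWithStats(ok.astype(np.uint8))
for i in range(1,n):
    if s[i,4]>6:
        Q=W[l==i]; print(s[i],np.median(Q,0),Q.min(0),Q.max(0))
big=cv2.imread('pics/w2.png')[40:160,190:520]; cv2.imwrite('pics/c5.png',cv2.resize(big,None,fx=2.4,fy=2.4,interpolation=cv2.INTER_CUBIC))
# rail
ok=(W[...,2]>.138)&(W[...,2]<.15)&(W[...,0]>.65)&(W[...,1]>-.25)&(W[...,1]<.25)
Q=W[ok]; print(len(Q)); A=np.polyfit(Q[:,1],Q[:,0],1); print('rail x=',A, Q[:,1].min(),Q[:,1].max(), np.std(Q[:,0]-np.polyval(A,Q[:,1])))
```

```text
[225  82   5   7  14] [0.7013 0.1271 0.1684] [0.6981 0.1248 0.1681] [0.7044 0.1294 0.1702]
[309  85   6   5  13] [0.6992 0.0332 0.1687] [0.6971 0.0299 0.168 ] [0.7013 0.0355 0.1707]
[394  89   5   4   8] [ 0.6956 -0.0626  0.1691] [ 0.694  -0.0643  0.1681] [ 0.6973 -0.0598  0.1695]
[478  92   5   4  13] [ 0.6931 -0.1568  0.1687] [ 0.6909 -0.1595  0.1681] [ 0.6942 -0.155   0.1704]
[210 104  24  35 596] [0.6665 0.1249 0.2106] [0.6432 0.1222 0.1682] [0.6802 0.1345 0.2144]
[388 111  26  33 577] [ 0.6605 -0.0597  0.2107] [ 0.6378 -0.0706  0.168 ] [ 0.6736 -0.0565  0.2142]
[468 114  38  32 805] [ 0.6578 -0.152   0.2038] [ 0.6356 -0.1637  0.168 ] [ 0.6708 -0.1501  0.2141]
[307 131   7  10  53] [0.6459 0.0345 0.1728] [0.6411 0.031  0.1683] [0.6512 0.0381 0.1769]
3677
rail x= [0.0343 0.7169] -0.1961869120012622 0.1644453948174524 0.008611394028320497
```

View pics/c5.png

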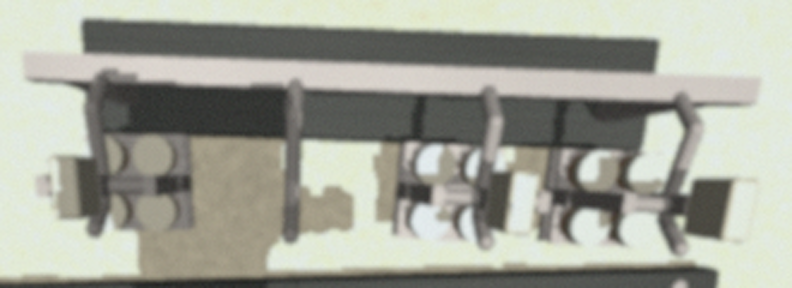

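Run:
```python
from h import *
np.set_printoptions(precision=4,suppress=True)
p,d,m,T=lw('w2'); W=cloud(m,T,d)
for y0 in (.1271,-.0626,-.1568):
    ok=(W[...,2]>.2065)&(W[...,2]<.22)&(W[...,0]>.6)&(W[...,0]<.73)&(abs(W[...,1]-y0)<.03)
    Q=W[ok]; b=cv2.minAreaRect((Q[:,:2]*1e3).astype(np.float32)); print(len(Q),b,Q.min(0),Q.max(0),np.median(Q,0))
```

```text
346 ((667.3872680664062, 128.38584899902344), (12.313117027282715, 25.573150634765625), 89.74230194091797) [0.6546 0.1222 0.2065] [0.6802 0.1345 0.2144] [0.6676 0.1276 0.2119]
326 ((661.2319946289062, -64.19924926757812), (12.349563598632812, 24.925064086914062), 88.23931121826172) [ 0.6489 -0.0706  0.2066] [ 0.6736 -0.0577  0.2142] [ 0.6614 -0.0633  0.2121]
363 ((658.2406005859375, -157.01638793945312), (13.087408065795898, 25.17757797241211), 89.05286407470703) [ 0.6457 -0.1637  0.2065] [ 0.6708 -0.1505  0.2141] [ 0.6589 -0.1553  0.2121]
```

```bash
cat >> h.py <<'E'
SY=-1.85; 
def pick(x,y,zg=0.199):
    grip(0.042); move_ptp([x,y,0.28],[180,0,180+SY]); 
    print('touch',line_to([x,y,zg],feed=0.1,contact_N=6)); f0=get_force()
    grip(0.0); print('gap',get_finger_gap(),'F',get_force()-f0,get_eef_pos())
    line_to([x,y,zg+.042],feed=0.08); 
    c,s=np.cos(np.radians(SY)),np.sin(np.radians(SY))
    line_to([x-.085*c,y-.085*s,zg+.05],feed=0.12); print('gap',get_finger_gap(),'F',get_force()-f0,get_t())
E
python3 - <<'E'
from h import *
np.set_printoptions(precision=4,suppress=True)
pick(.6584,-.157)
p,d=capture('scene'); save('s2',p); wshot('w6')
c=p[150:310,235:445]; save('s2c',np.clip(cv2.resize(c,None,fx=3.7,fy=3.7,interpolation=cv2.INTER_CUBIC).astype(float)*1.5,0,255).astype(np.uint8))
E
```

```text
touch False
gap 0.011064844089915506 F [0.6036 0.8333 3.2922] [ 0.6588 -0.157   0.1998]
gap 0.011672299054048133 F [-0.1567 -0.1593 -1.3048] 15.6333
```

View pics/s2c.png

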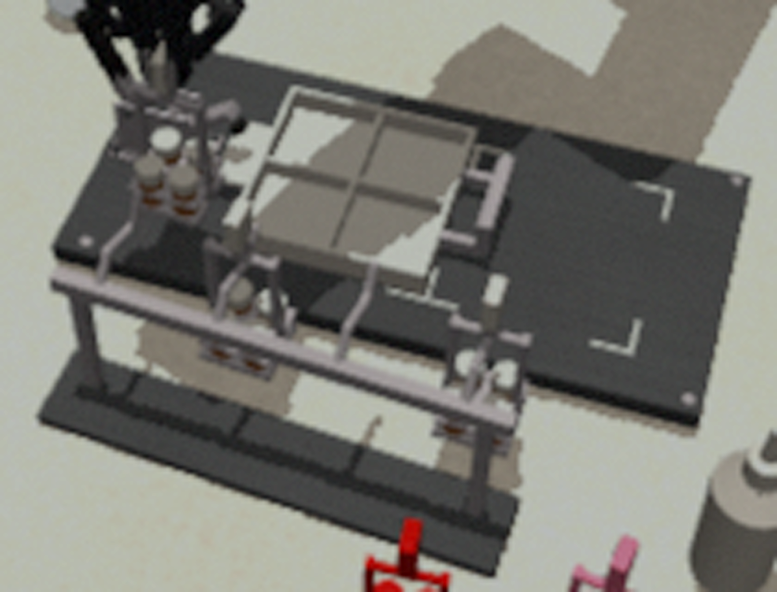

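View pics/w6.png

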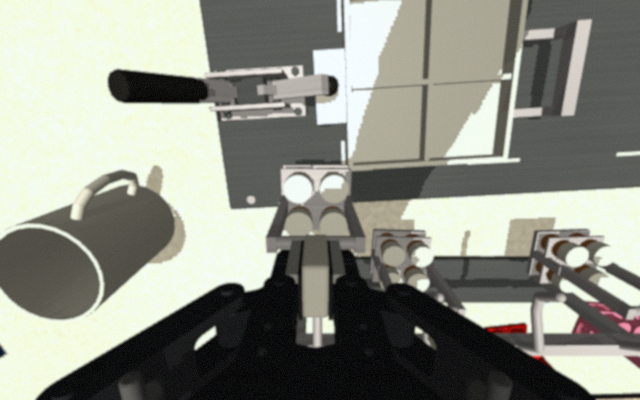

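```bash
cat >> h.py <<'E'
TC=np.array([.4764,-.0348]); TY=1.6
def tray_pt(x,y,TC=TC,TY=TY): return TC+Rrpy([0,0,TY])[:2,:2]@np.array([x,y])
def place(sx,sy,via=None):
    q=tray_pt(sx*.041,sy*.041); z=0.25
    for v in (via or []): line_to([v[0],v[1],z],[180,0,180+TY],feed=0.15)
    line_to([q[0],q[1],z],[180,0,180+TY],feed=0.15); sleep(.2)
    print('gap',get_finger_gap(),get_force())
    line_to([q[0],q[1],.20],feed=0.12)
    print('contact',line_to([q[0],q[1],.172],feed=0.03,contact_N=3),get_eef_pos(),get_force(),get_finger_gap())
    grip(0.036); sleep(.2)
    line_to([q[0],q[1],.27],feed=0.15); print(get_t())
E
python3 - <<'E'
from h import *
np.set_printoptions(precision=4,suppress=True)
place(-1,-1,[(.55,-.085)])
wshot('w7')
E
```

```text
gap 0.011532520659782634 [-0.4224  0.5131 -1.6689]
contact True [ 0.4377 -0.0768  0.2012] [-0.5556  0.1721  4.6284] 0.011170657539725144
19.425
```

View pics/w7.png

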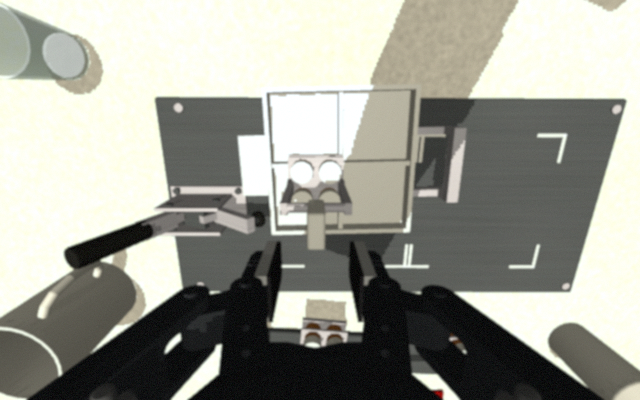

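Run:
```python
from h import *
p=cv2.imread('pics/w7.png'); cv2.imwrite('pics/c7.png',cv2.resize(p[80:290,140:480],None,fx=2.35,fy=2.35,interpolation=cv2.INTER_CUBIC))
p,d=capture('scene')
c=p[150:290,235:435]; save('s3c',np.clip(cv2.resize(c,None,fx=4,fy=4,interpolation=cv2.INTER_CUBIC).astype(float)*1.5,0,255).astype(np.uint8))
```

```text
(no output)
```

View pics/c7.png

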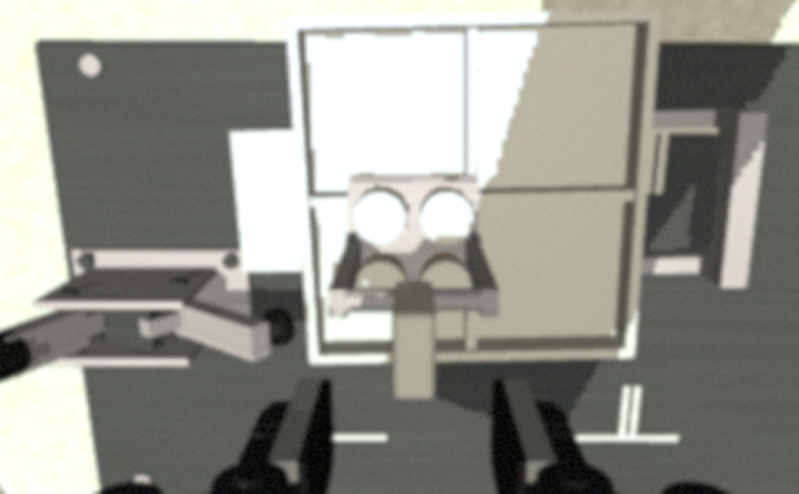

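View pics/s3c.png

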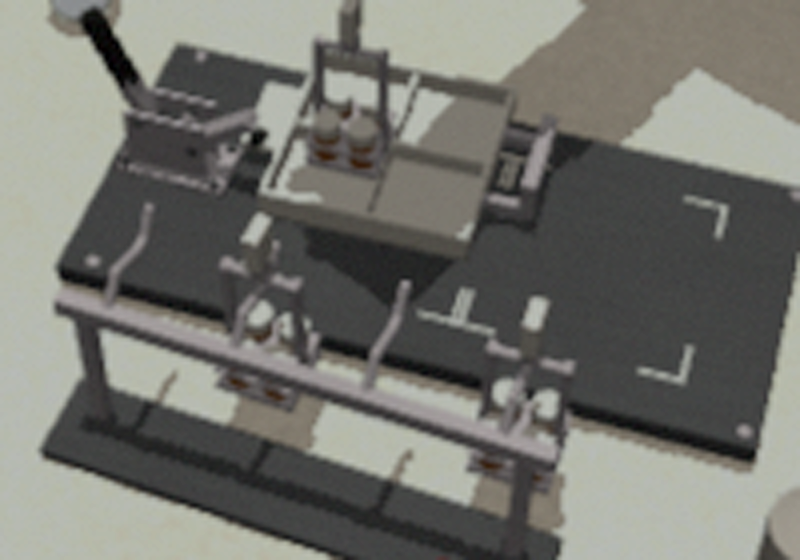

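Run:
```python
from h import *
np.set_printoptions(precision=4,suppress=True)
p,d,m,T=lw('w7'); W=cloud(m,T,d)
ok=(W[...,2]>.195)&(W[...,2]<.235)&(abs(W[...,0]-.4377)<.05)&(abs(W[...,1]+.0768)<.05)
Q=W[ok];print(len(Q),cv2.minAreaRect((Q[:,:2]*1e3).astype(np.float32)),np.median(Q,0),Q.max(0)); Q=Q[Q[:,2]>.205];print(len(Q),Q.mean(0),Q.min(0),Q.max(0))
```

```text
807 ((437.5112609863281, -75.35714721679688), (25.279138565063477, 11.907849311828613), 1.3147928714752197) [ 0.4344 -0.0752  0.2143] [ 0.4502 -0.0691  0.2165]
732 [ 0.4361 -0.0752  0.2139] [ 0.4249 -0.0815  0.205 ] [ 0.4502 -0.0691  0.2165]
```

Run:
```python
from h import *
np.set_printoptions(precision=4,suppress=True)
x,y=.4375,-.0758
line_to([x,y,.23],[180,0,181.5],feed=.1)
print(line_to([x,y,.201],feed=.06,contact_N=5)); grip(0); print(get_finger_gap())
line_to([x,y,.265],feed=.1)
line_to([.52,.24,.265],feed=.2)
line_to([.52,.24,.195],feed=.12); print(line_to([.52,.24,.172],feed=.03,contact_N=3),get_eef_pos(),get_finger_gap())
grip(.036); sleep(.2); line_to([.52,.24,.27],feed=.2)
grip(.034)
move_ptp([0.40,0.05,0.34],[180,0,181.5]); wshot('w8'); print(get_t())
p=cv2.imread('pics/w8.png'); cv2.imwrite('pics/c8.png',cv2.resize(p[90:270,120:360],None,fx=3.3,fy=3.3,interpolation=cv2.INTER_CUBIC))
```

```text
False
0.011293163934047265
True [0.5202 0.24   0.1793] 0.011468206035291133
27.275
```

View pics/w8.png

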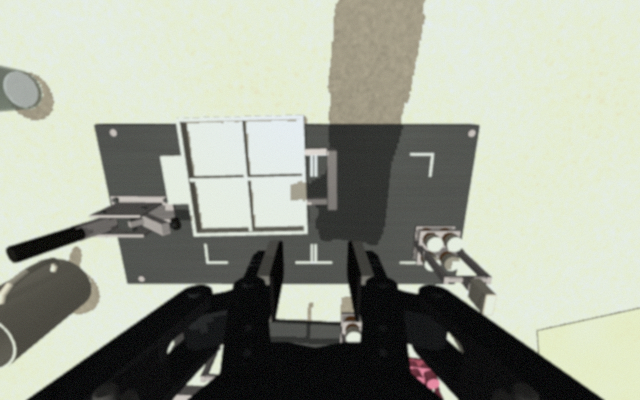

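View pics/c8.png

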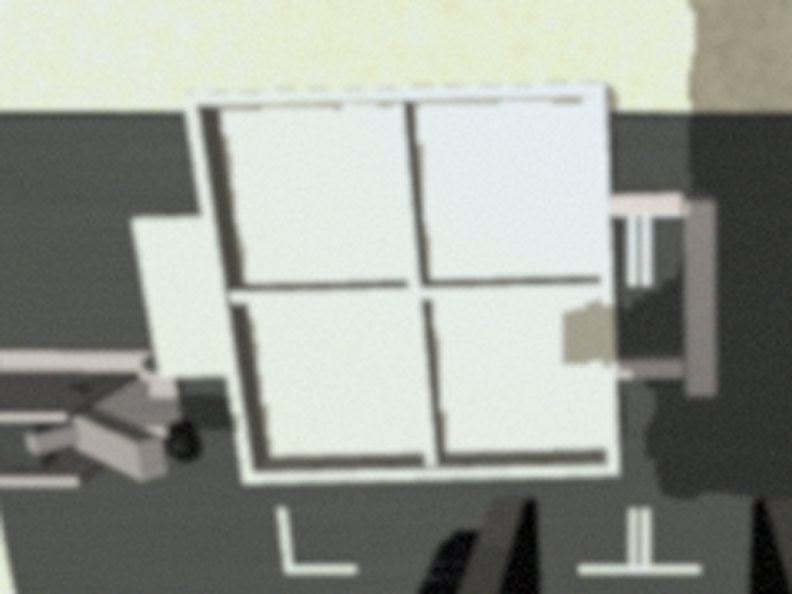

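Run:
```python
from h import *
np.set_printoptions(precision=4,suppress=True)
p,d,m,T=lw('w8'); c=lambda x,y:(120+x/3.3,90+y/3.3)
W=np.array([onz(m,T,*c(*q),.055)[:2] for q in((188,95),(608,85),(246,485),(620,474))])
M=np.array([[-1,-1],[-1,1],[1,-1],[1,1]])*.085
tt,ty,tr=fit2(M,W); print('tray',tt,ty,tr.tolist())
hb=np.array([onz(m,T,*c(*q),.079)[:2] for q in((684,202),(716,202),(686,397),(718,397))]);print('bar',hb.mean(0), tt+Rrpy([0,0,ty])[:2,:2]@[0,.121])
print('mark',[onz(m,T,*c(*q),.03)[:2] for q in((293,566),(643,566))])
```

```text
tray [ 0.4227 -0.0447] 2.896836344461175 [[7.610522822895649e-05, 0.000691561645931385], [0.00019697092801211624, -8.477580011807817e-05], [0.0005306806175843087, -0.00018438237048643003], [-0.0008037567738254786, -0.00042240347532687683]]
bar [0.4165 0.0755] [0.4166 0.0762]
mark [array([ 0.5667, -0.117 ]), array([0.5621, 0.0561])]
```

```bash
cat >> h.py <<'E'
def slide(bx,by,byaw,tx=.4719,ty=.0846,tyaw=1.53):
    grip(.034); move_ptp([bx,by,.16],[180,0,180+byaw])
    print(line_to([bx,by,.077],feed=.12,contact_N=8)); grip(0.); print(get_finger_gap(),get_eef_pos(),get_force())
    line_to([tx,ty,.077],[180,0,180+tyaw],feed=.06)
    print(get_finger_gap(),get_eef_pos(),get_ee_rot(),get_force())
    grip(.034); line_to([tx,ty,.16],feed=.2)
E
python3 - <<'E'
from h import *
np.set_printoptions(precision=4,suppress=True)
slide(.416,.0737,2.8)
move_ptp([0.42,0.05,0.34],[180,0,181.5]); wshot('w9'); print(get_t())
p=cv2.imread('pics/w9.png'); cv2.imwrite('pics/c9.png',cv2.resize(p[130:270,180:345],None,fx=4,fy=4,interpolation=cv2.INTER_CUBIC))
E
```

```text
False
0.010384912592044625 [0.4169 0.0736 0.0781] [-0.6492 -0.495   5.3775]
0.01048991090297089 [0.4713 0.0842 0.078 ] [-179.9407   -0.0421 -178.5132] [-4.6293 -0.8599  8.3983]
32.2667
```

View pics/c9.png

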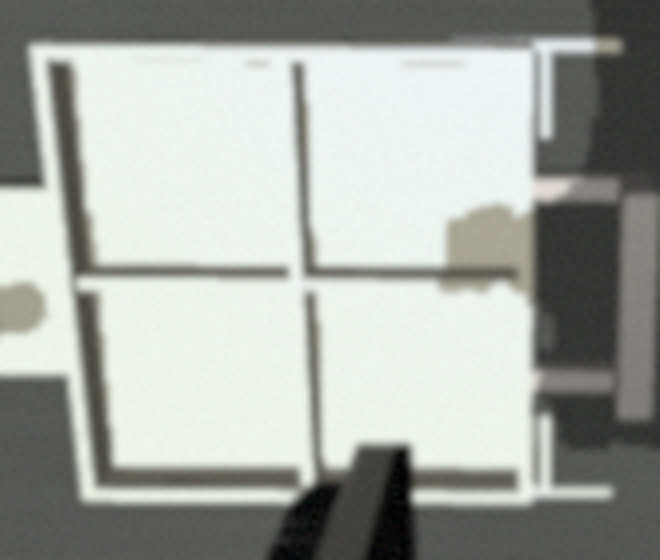

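Run:
```python
from h import *
np.set_printoptions(precision=4,suppress=True)
M=np.array([[-1,-1],[-1,1],[1,-1],[1,1]])*.085
c=lambda x,y:(180+x/4,130+y/4)
for n,C in(('w4',((34,60),(538,57),(92,512),(538,512))),('w9',((30,46),(534,44),(82,500),(533,502)))):
    p,d,m,T=lw(n); W=np.array([onz(m,T,*c(*q),.055)[:2] for q in C]);print(fit2(M,W)[:2],fit2(M,W)[2].tolist())
    print('mark',[onz(m,T,*c(*q),.03)[:2] for q in ((480,52),(553,100),(550,450),(614,498))])
print(fit2(M,W)[0]+Rrpy([0,0,1.6])[:2,:2]@[0,.121])
```

```text
(array([ 0.4769, -0.0327]), np.float64(1.698525043378527)) [[-2.87007816104079e-05, -0.0005373415042660146], [-0.0005307815820344147, 0.0005078508075400806], [-7.899151154427964e-07, 8.318050781419561e-05], [0.000560272278760432, -5.368981108826165e-05]]
mark [array([0.3902, 0.0293]), array([0.4067, 0.0561]), array([0.5456, 0.0591]), array([0.566 , 0.0855])]
(array([ 0.4724, -0.0347]), np.float64(1.3478804438628158)) [[0.00038819576678593426, -1.6380027875587122e-05], [-0.0008247081210020768, 0.00044812687667646067], [4.35510820148699e-05, -0.0008217485662763563], [0.0003929612722011061, 0.000390001717475455]]
mark [array([0.3902, 0.0293]), array([0.4067, 0.0561]), array([0.5456, 0.0591]), array([0.566 , 0.0855])]
[0.469  0.0863]
```

Run:
```python
from h import *
np.set_printoptions(precision=4,suppress=True)
slide(.4690,.0840,1.35,.4742,.0860,1.75)
move_ptp([0.42,0.05,0.34],[180,0,181.5]); wshot('w10'); print(get_t())
p=cv2.imread('pics/w10.png'); cv2.imwrite('pics/c10.png',cv2.resize(p[130:270,180:345],None,fx=4,fy=4,interpolation=cv2.INTER_CUBIC))
```

```text
False
0.010735798731912431 [0.4698 0.0841 0.0782] [-0.2336 -0.113   6.4992]
0.010932115532092493 [0.4742 0.0856 0.078 ] [-179.9359    0.0204 -178.2726] [-3.3083 -1.4344  7.7706]
36.4417
```

View pics/c10.png

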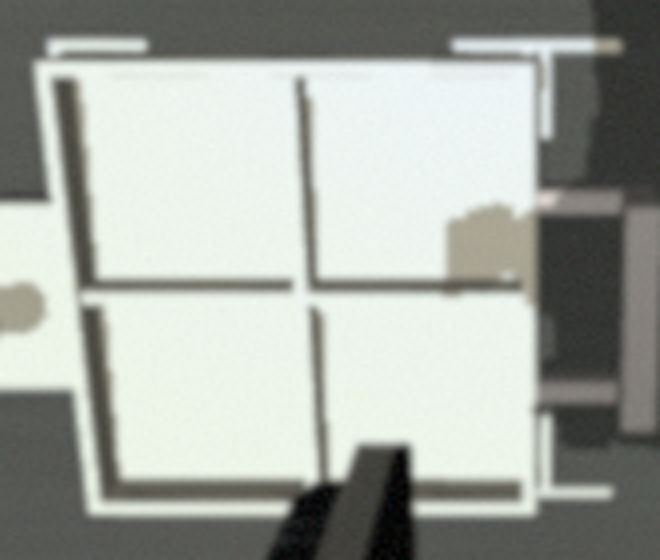

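```bash
sed -i 's/TC=np.array(\[.4764,-.0348\])/TC=np.array([.4770,-.0350])/' h.py
python3 - <<'E'
from h import *
np.set_printoptions(precision=4,suppress=True)
x,y=.5202,.24
move_ptp([x,y,.25],[180,0,181.5])
print(line_to([x,y,.179],feed=.1,contact_N=5)); grip(0); print(get_finger_gap())
line_to([x,y,.25],feed=.12)
wshot('w11')
line_to([.52,.05,.25],[180,0,181.6],feed=.18)
wshot('w12');print(get_t())
E
```

```text
False
0.011611377845023458
40.5917
```

View pics/w12.png

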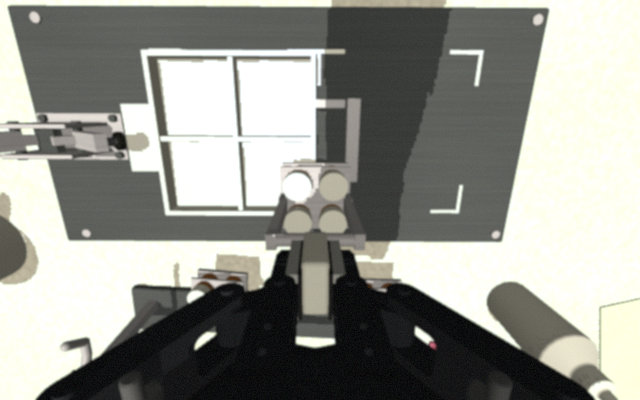

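Tray is in place (its robot-side edge is on the mark lines at about row 50). Placing the carrier.

Run:
```python
from h import *
np.set_printoptions(precision=4,suppress=True)
place(-1,-1)
wshot('w13')
```

```text
gap 0.011043810675469544 [ 0.0245 -0.1162 -1.9218]
contact True [ 0.4372 -0.0772  0.1848] [ 0.5526 -0.9099  2.9878] 0.01114326966606254
44.3833
```

View pics/w13.png

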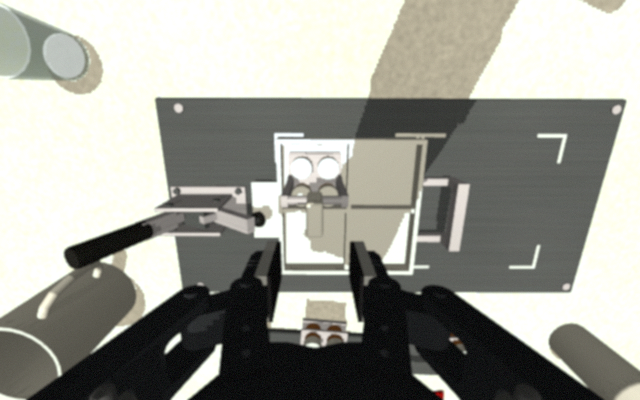

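Run:
```python
from h import *
np.set_printoptions(precision=4,suppress=True)
pick(.6674,.128)
wshot('w14')
```

```text
touch False
gap 0.011414172425688974 F [0.3509 1.3381 2.0571] [0.6677 0.1281 0.1998]
gap 0.010833009029122032 F [-0.1919  0.3739 -1.9088] 48.7083
```

View pics/w14.png

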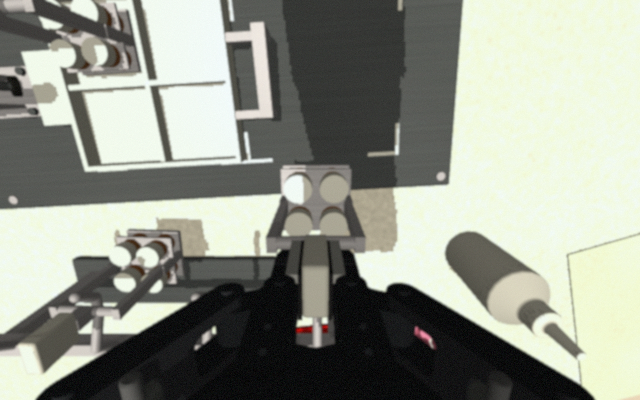

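Carrier is held and off its hook; the tray still sits against the mark lines (corner at about 245,160). Next: place it in (-x,+y).

Run:
```python
from h import *
np.set_printoptions(precision=4,suppress=True)
place(-1,1,[(.56,.01)])
wshot('w15')
pick(.6612,-.0638)
wshot('w16')
```

```text
gap 0.011029824723970932 [ 0.7776 -0.3262 -0.9185]
contact True [0.4353 0.0053 0.1852] [1.152  0.8805 2.609 ] 0.011253606781424653
53.3333
touch False
gap 0.010719784865103063 F [0.8071 0.613  3.5772] [ 0.6617 -0.0639  0.1998]
gap 0.011258384881948852 F [-0.8763  0.4687 -1.3702] 57.425
```

View pics/w15.png

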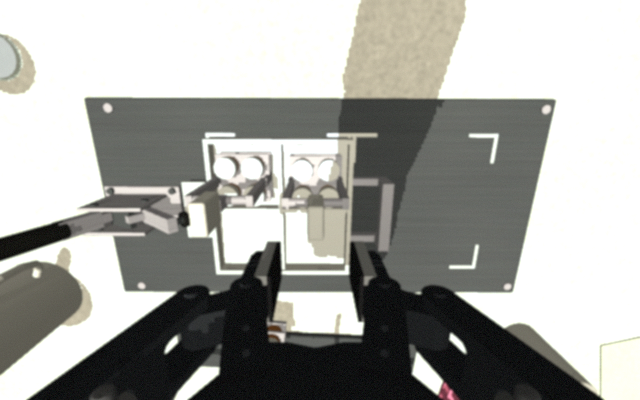

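View pics/w16.png

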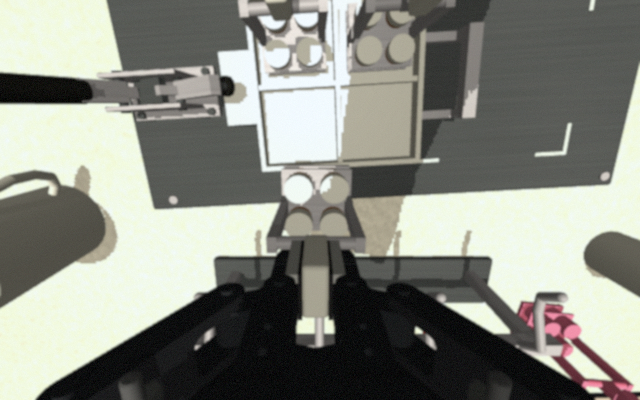

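Run:
```python
from h import *
np.set_printoptions(precision=4,suppress=True)
place(1,1,[(.57,.0)])
move_ptp([0.42,0.05,0.34],[180,0,181.5]); wshot('w17'); print(get_t())
p=cv2.imread('pics/w17.png'); cv2.imwrite('pics/c17.png',cv2.resize(p[130:270,80:345],None,fx=3,fy=3,interpolation=cv2.INTER_CUBIC))
p,d=capture('scene')
c=p[130:310,215:435]; save('s4c',np.clip(cv2.resize(c,None,fx=3.3,fy=3.3,interpolation=cv2.INTER_CUBIC).astype(float)*1.5,0,255).astype(np.uint8))
```

```text
gap 0.011174434252154824 [ 0.4182  0.026  -1.597 ]
contact True [0.5172 0.0076 0.1852] [1.1818 1.0927 3.7506] 0.011318105422075168
61.1667
61.7917
```

View pics/c17.png

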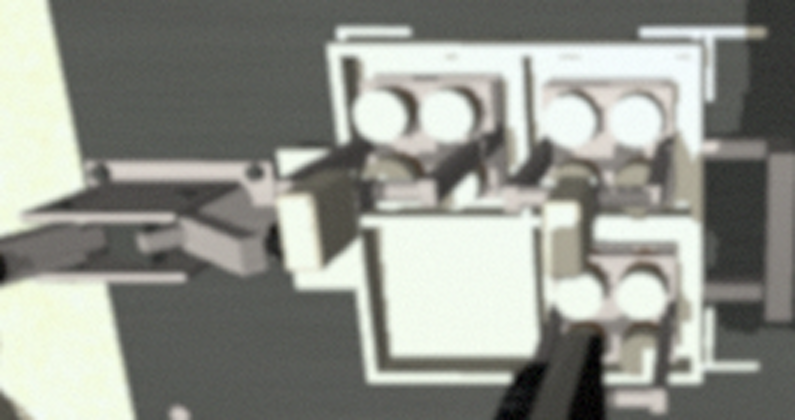

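View pics/s4c.png

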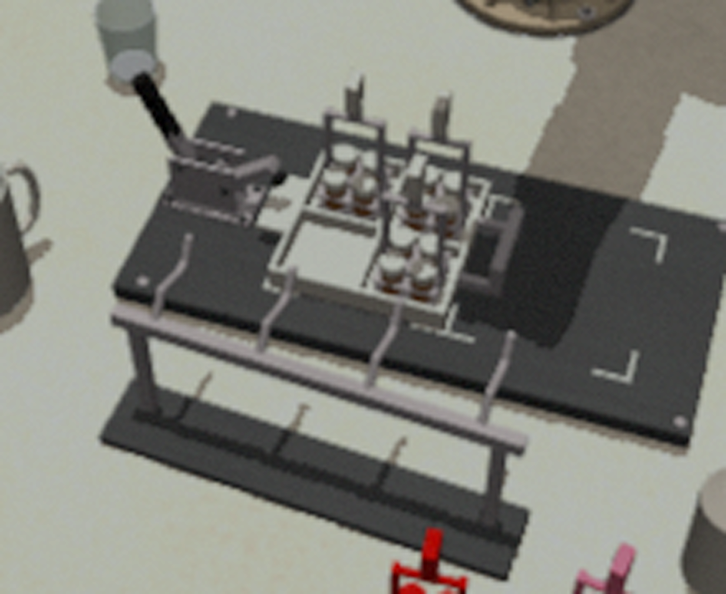

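Run:
```python
from h import *
np.set_printoptions(precision=4,suppress=True)
for n in('w1','w13','w17'):
    p,d,m,T=lw(n); W=cloud(m,T,d); g=p.astype(int).sum(-1)
    ok=(W[...,2]>.105)&(W[...,2]<.2)&(W[...,1]<-.215)&(W[...,1]>-.32)&(abs(W[...,0]-.48)<.05)
    Q=W[ok]; print(n,len(Q))
    for z in np.arange(.11,.19,.015):
        q=Q[abs(Q[:,2]-z)<.005]
        if len(q): print(z,np.median(q,0)[:2],q[:,0].min(),q[:,0].max(),q[:,1].max())
```

```text
w1 1414
0.11 [ 0.4819 -0.2389] 0.4704478941943773 0.48953866866306106 -0.2353169321631599
0.125 [ 0.4826 -0.2429] 0.4709956958221547 0.4902569437781301 -0.23759017818926853
0.14 [ 0.4827 -0.2491] 0.47092298901376184 0.49013943329201093 -0.24304117206488846
0.155 [ 0.4824 -0.2552] 0.4713586536652845 0.4902892880191132 -0.2503974855468875
0.16999999999999998 [ 0.483  -0.2616] 0.4713893259581009 0.4905577164245905 -0.2572148454239949
0.185 [ 0.4808 -0.2656] 0.4734870854311589 0.48680994850302506 -0.2608872711423649
w13 2206
0.11 [ 0.4789 -0.2373] 0.4718165830413792 0.49028253855920984 -0.2336905439961786
0.125 [ 0.4777 -0.2411] 0.4714327506133031 0.49057983548095196 -0.236620613237952
0.14 [ 0.4781 -0.2473] 0.4717042497882078 0.4908381527183322 -0.2419110350567321
0.155 [ 0.4779 -0.2535] 0.4716264517567347 0.4913758678103479 -0.2487669572536267
0.16999999999999998 [ 0.478  -0.2599] 0.47212965758032244 0.4909232492089204 -0.2552080897358251
0.185 [ 0.4815 -0.264 ] 0.47384479473499636 0.48787213975193733 -0.260845332779985
w17 1558
0.11 [ 0.4793 -0.2375] 0.4718098223136758 0.4904765858300647 -0.23413949577075746
0.125 [ 0.4787 -0.241 ] 0.4715133692083149 0.4904815081402025 -0.2361806665790178
0.14 [ 0.4789 -0.2472] 0.4718834282584706 0.4905678237435709 -0.24210227655437702
0.155 [ 0.4789 -0.2533] 0.4720904083195075 0.491041498882142 -0.24869804388067304
0.16999999999999998 [ 0.4795 -0.2599] 0.4718266442539672 0.4911974816227412 -0.25383750765819596
0.185 [ 0.4812 -0.2633] 0.4767014107982579 0.48682177740198246 -0.2613872628483404
```

Run:
```python
from h import *
np.set_printoptions(precision=4,suppress=True)
grip(0.0)
o=[180,0,-88.5]; px,py,pz=.4815,-.2355,.085; r=.075;h=.012
def tcp(adeg,dn=0.):
    a=np.radians(adeg); P=np.array([py-r*np.cos(a)+(.010+dn)*np.sin(a), pz+r*np.sin(a)+(.010+dn)*np.cos(a)])
    return [px,P[0]+h,P[1]+.022]
s=tcp(72,.012); print(s)
move_ptp([.4815,-.215,.30],o); print(get_joints())
line_to([s[0],s[1],.25],feed=.12); line_to(s,feed=.1); f0=get_force();print('start',get_eef_pos(),f0)
for a in list(range(72,-1,-8)):
    q=tcp(a,0)
    c=line_to(q,feed=.06,contact_N=30)
    print(a,c,get_eef_pos(),get_force()-f0)
    if c: break
print(get_t())
wshot('w18'); p,d=capture('scene')
c=p[130:310,215:435]; save('s5c',np.clip(cv2.resize(c,None,fx=3.3,fy=3.3,interpolation=cv2.INTER_CUBIC).astype(float)*1.5,0,255).astype(np.uint8))
```

```text
[0.4815, np.float64(-0.22575303121962764), np.float64(0.18512761259838534)]
[ -32.7584   12.0622    1.3619   79.2919    0.005  -124.2574]
start [ 0.4819 -0.226   0.1858] [-0.1298 -0.0128 -0.5253]
72 False [ 0.4815 -0.2378  0.1815] [-0.9553  0.4689  0.4157]
64 False [ 0.4814 -0.2478  0.1786] [0.6146 0.8217 0.5267]
56 False [ 0.4814 -0.2576  0.1745] [-0.2566 -0.5059  0.052 ]
48 False [ 0.4814 -0.2666  0.1691] [ 0.8962 -0.4708 -0.1358]
40 False [ 0.4813 -0.2748  0.1624] [ 0.8295 -0.4115 -0.2422]
32 False [ 0.4813 -0.282   0.1548] [-0.7942 -0.0325  0.467 ]
24 False [ 0.4814 -0.2882  0.1462] [-0.8174  0.0785  0.8916]
16 False [ 0.4812 -0.2929  0.1367] [0.4871 1.3005 0.7932]
8 False [ 0.4811 -0.2963  0.1266] [ 0.5522 -0.0764  1.4976]
0 False [ 0.4819 -0.2989  0.117 ] [0.9826 0.1865 2.5566]
68.725
```

View pics/s5c.png

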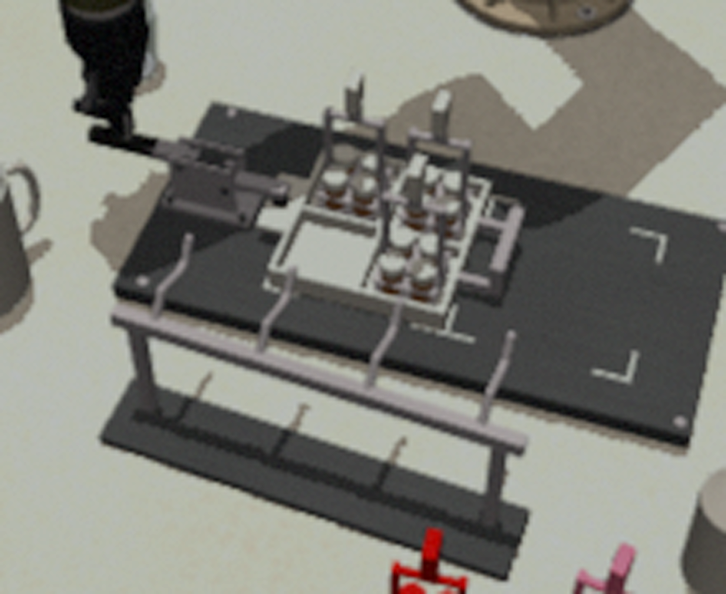

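View pics/w18.png

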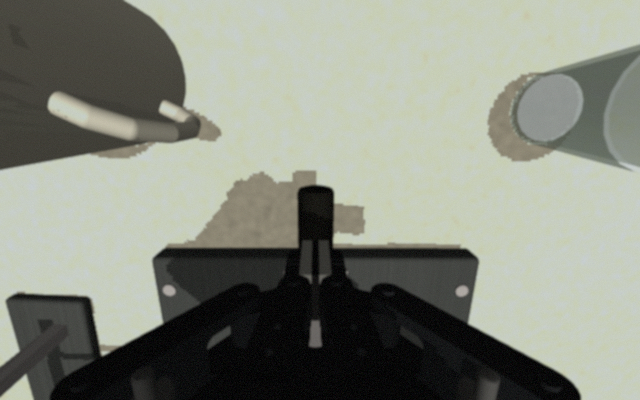

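Run:
```python
from h import *
np.set_printoptions(precision=4,suppress=True)
x,y,z=get_eef_pos()
print(line_to([.4815,-.3,.098],feed=.02,contact_N=22),get_eef_pos(),get_force())
line_to([.4815,-.3,.20],feed=.12)
line_to([.45,-.1,.36],[180,0,-178.5],feed=.2); wshot('w19'); print(get_t())
p=cv2.imread('pics/w19.png'); cv2.imwrite('pics/c19.png',cv2.resize(p[100:280,180:480],None,fx=2.6,fy=2.6,interpolation=cv2.INTER_CUBIC))
p,d=capture('scene')
c=p[130:310,215:435]; save('s6c',np.clip(cv2.resize(c,None,fx=3.3,fy=3.3,interpolation=cv2.INTER_CUBIC).astype(float)*1.5,0,255).astype(np.uint8))
p,d,m,T=lw('w19'); W=cloud(m,T,d)
for yy in (-.27,-.29,-.31,-.33):
    ok=(abs(W[...,1]-yy)<.004)&(abs(W[...,0]-.481)<.006)&(W[...,2]>.03); print(yy,ok.sum(),np.median(W[ok],0))
```

```text
True [ 0.4819 -0.2989  0.1168] [-1.4612  0.7655  6.5385]
71.825
-0.27 51 [ 0.4805 -0.2698  0.0945]
-0.29 55 [ 0.48   -0.2901  0.0947]
-0.31 54 [ 0.4806 -0.3093  0.0943]
-0.33 41 [ 0.4808 -0.3292  0.0942]
```

View pics/s6c.png

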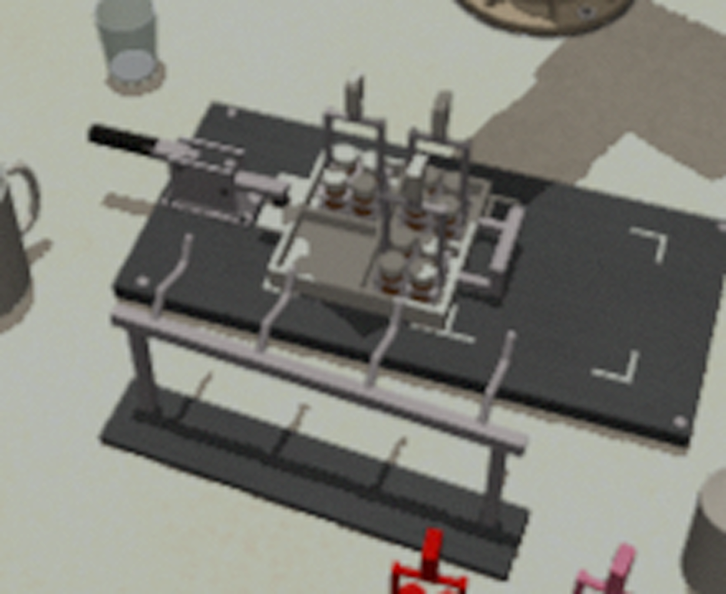

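View pics/w19.png

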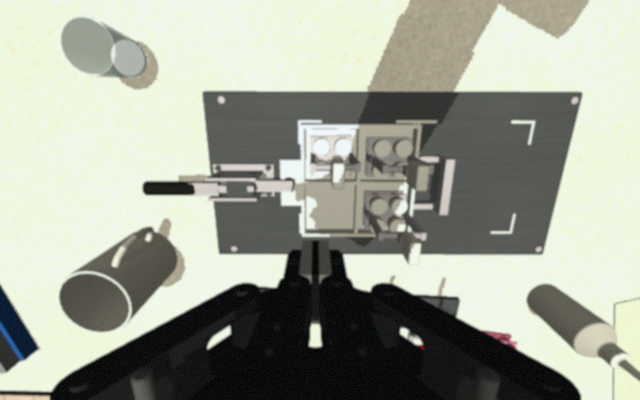

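Run:
```python
from h import *
grip(.034)
move_ptp([0.42,0.05,0.34],[180,0,181.5]); wshot('w20'); print(get_t())
p=cv2.imread('pics/w20.png'); cv2.imwrite('pics/c20.png',cv2.resize(p[130:270,180:345],None,fx=4,fy=4,interpolation=cv2.INTER_CUBIC))
```

```text
73.0167
```

View pics/c20.png

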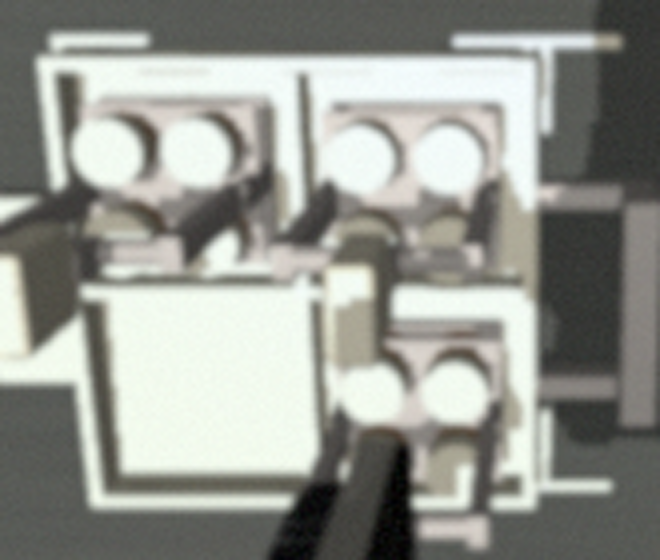

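The tray is inside the lines, three carriers are upright in their own compartments, and the clamp is down. Handing in.

```bash
python3 -c "
from station import *
print(get_force()); close_job()"
```

```text
[-0.06589977  0.23089618 -0.21409354]
the job is handed in; nothing more can be done
```

The shaker is loaded and clamped, and I handed the job in at about 73 s. Only three carriers were on the stand, since one hook was empty from the start.

**What I did:**
- **First slide:** I slid the empty tray by its handle from the park mark to the clamp mark.
- **Tray knocked:** The tray was knocked about 5 cm toward the robot while I was fetching the first carrier. I noticed only after setting that carrier down, and it ended up standing on the tray's dividers.
- **Recovery:** I lifted the carrier off, stood it on the free part of the plate, and slid the empty tray back. That first pass was about 4 mm short, so I corrected it with a second slide.
- **Loading:** I then put all three carriers into their own compartments.
- **Clamp:** I pushed the clamp handle down last.

**Last checks:**
- **Tray:** In my last view it was still inside the corner lines. It lay within about 1 mm of the position I had measured after the first slide, which was within 0.3 mm and 0.3° of the mark.
- **Carriers:** All three are upright.
- **Clamp:** The handle is level along its length, with its top at 94–95 mm, which is the fully down position. In the images the pad is on the ledge, but I did not test the hold with a pull.
- **Other items:** The jug, wash bottle, beaker and the red and pink look-alikes were not touched.
- **Robot:** It was clear of everything at hand-in, with the force reading near zero.

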